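# Leak-test a collecting cup: seat it, draw the test piston to the yellow band and hold

### The job

Take the glass collecting cup with the orange end off the free-spinning turntable and set it, mouth down as it stands, inside the black rubber ring of the leak-test stand, and let go of it. Then pull the black-knobbed piston rod straight up out of its barrel until the whole yellow band shows above the barrel while the red band stays hidden inside, without dragging, tipping or lifting the stand, and finish while still holding the rod there. Do not draw the rod before the cup is seated, and do not lift, tip or knock off the two jars on the turntable or shift the bottle and the wrench.

Things in the scene. Friction and masses are not known exactly. Their poses are not given: they have to be found in the camera images.
- cup: loose glass cup standing mouth down on the turntable, with an orange closed end on top; round, 40 mm outside diameter, 60 mm tall, about 70 g. Origin: centre of its mouth (the underside as it stands); z up towards the orange end. Grip it across the diameter from above, about 40 mm above its origin.
- turntable: fixed black foot of the turntable; its white disc of 220 mm diameter spins freely at a touch about the vertical axis. Origin: centre, on the bench; the disc's top is 24 mm above it. The cup and two jars stand on it about 65 mm from the axis.
- stand: leak-test stand, loose but heavy (about 2.2 kg), standing on the bench: a dark steel plate 100 x 230 mm (its x and y), 12 mm thick; at y = +60 mm a black rubber ring, at y = -60 mm a square aluminium barrel of 50 x 50 mm whose top is 100 mm above the bench. Origin: centre of the plate's underside, z up.
- seat (a point): centre of the rubber ring, on the plate's top (12 mm above the bench), where the cup's mouth comes to rest. The ring is 50 mm inside, 66 mm outside, 6 mm high; a brass nipple 14 mm wide and 8 mm high stands in its middle and fits inside the cup (34 mm inside diameter).
- bore (a point): centre of the mouth of the barrel's vertical bore, in the barrel's top face, 100 mm above the bench; z up along the bore. Bore 17.5 mm diameter, 80 mm deep.
- rod: loose steel piston rod in the bore, resting on its floor; 16 mm diameter, 145 mm long with knob, about 220 g. Origin: centre of its foot, z up. Bands, from the foot: red 10 to 24 mm, yellow 42 to 56 mm, both hidden in the bore at first. Yellow is wholly out when the rod is raised by 38 mm, red begins to show at 56 mm: raise it by about 47 mm.
- rod_knob (a point): middle of the rod's round black knob, 130 mm above the rod's foot and 150 mm above the bench at the start. The knob is 26 mm in diameter and 30 mm tall; its underside is 35 mm above the barrel's top at the start. Its top is 165 mm above the bench: carry the cup over it high, or go round it.
- amber_jar: bystander: amber glass jar with white cap, 40 mm diameter, 62 mm tall, on the turntable. Origin: centre of its underside.
- green_jar: bystander: green glass jar with black cap, 40 mm diameter, 62 mm tall, on the turntable. Origin: centre of its underside.
- bottle: bystander: white plastic bottle with blue cap, 56 mm diameter, 110 mm tall, on the bench. Origin: centre of its underside.
- wrench: bystander: steel wrench 160 mm long lying on the bench along its x. Origin: its underside, mid-length.
There are look-alikes about, which are no part of the job. Several things have the shape of the stand; the one meant has the colours described above.

How it is judged:
On the way, in this order (a step that is already met when the one before it is completed fails the run):
1. the cup is lifted clear of the turntable (height (world z) of cup above 0.034 m and contact force between cup and turntable below 0.05 N and contact force between the fingers and cup above 0.3 N), for 0.1 s.
2. the cup stands mouth down inside the rubber ring, let go (horizontal distance between cup and seat below 0.0065 m and z of cup in the frame of seat below 0.003 m and angle between cup's own z axis and vertical below 0.08 rad and contact force between the fingers and cup below 0.1 N), for 0.2 s.
3. the rod is drawn until the yellow band shows and the red one does not (z of rod in the frame of bore between -0.044 and -0.022 m and contact force between the fingers and rod above 1 N), for 0.2 s.
At the end, for the whole second after the job is handed in: Fingers hold the rod at rest in its bore, raised 36 to 58 mm; the cup is released, mouth down in the rubber ring, flat within 3 mm; the stand flat on the bench within 15 mm of its first place; both jars upright on the turntable; bottle and wrench within 30 mm of their first places (all of step 2 and all of step 3 and horizontal distance between rod and bore below 0.004 m and angle between the z axis of rod and the z axis of bore, either way round below 0.08 rad and linear speed of rod below 0.02 m/s and angle between stand's own z axis and vertical below 0.03 rad and height (world z) of stand below 0.003 m and distance of stand from where it was at the start of the episode below 0.015 m and angle between each of amber_jar, green_jar's own z axis and vertical below 0.1 rad and height (world z) of each of amber_jar, green_jar above 0.02 m and distance of each of bottle, wrench from where it was at the start of the episode below 0.03 m); the arm keeps its last pose, push and grip.
It fails at once if the rod is drawn more than 12 mm before the cup is seated (z of rod in the frame of bore above -0.068 m and (horizontal distance between cup and seat above 0.012 m or z of cup in the frame of seat above 0.015 m)).
It fails at once if the rod is drawn until the red band shows (z of rod in the frame of bore above -0.02 m).
It fails at once if the stand is dragged more than 15 mm, tipped or lifted (distance of stand from where it was at the start of the episode above 0.015 m or angle between stand's own z axis and vertical above 0.06 rad or height (world z) of stand above 0.006 m).
It fails at once if a jar is tipped or leaves the turntable (angle between any of amber_jar, green_jar's own z axis and vertical above 0.4 rad or height (world z) of any of amber_jar, green_jar below 0.018 m or height (world z) of any of amber_jar, green_jar above 0.034 m).
It fails at once if the bottle or the wrench is shifted more than 30 mm (distance of any of bottle, wrench from where it was at the start of the episode above 0.03 m).
It also fails if it takes over 54 s, if anything falls off the work surface, if the arm or the gripper's body presses on something with over 40 N, if the wrist force passes 120 N, or if a joint passes its speed limit or range.

### The arm

A 6-joint arm with a two-finger parallel gripper is mounted at the origin on the work surface. World frame = base frame: x ahead of the robot, y to its left, z up, the work surface at z = 0. Lengths are in m, angles in rad, forces in N, time in s.
With the tool pointing down it reaches from about 0.35 to 0.8 m from the base axis. Payload 7.3 kg.
Tool frame: the origin (TCP) lies midway between the tips of the shut fingers; the grasp point (between the pads) lies 19 mm behind it; z points along the fingers, y is the line along which they close (so a half turn about z gives the same grasp; the last joint's range is limited). The gripper opens to 85 mm and grips with 20 to 120 N. Pads are 22 mm wide; open, the fingers measure 114 mm over their backs; the gripper's body (76 mm by 85 mm) begins 54 mm behind the grasp point. The pads swing forward as they close: fully open they stand 13 mm farther back than shut.
Start: joints at [-1.343, 0.342, 1.524, -0, 1.275, -0.146], TCP at [0.192, -0.489, 0.231] pointing down, gripper open.
Joint ranges: [-2.53, 2.53], [-0.77, 2.02], [0.04, 2.7], [-1, 4.14], [0.28, 2.66], [-3.11, 3.11]. Speed limits (rad/s): [2.57, 2.57, 3.14, 3.14, 3.14, 3.14].

### API

Orientations are given as [roll, pitch, yaw] about the fixed x, y, z axes, in that order (R = Rz(yaw) Ry(pitch) Rx(roll)).
In Python, from station import get_obs, capture, camera_params, sign_off, trace, tip_of gives the robot as it stands. The module is installed in compiled form; this text tells all that it offers.
- The arm moves only by the tool jog_arm, never from a script. Its argument "plan" is a list of rows, each an object of numbers: "x", "y", "z": the shift along the tool's x, y, z in units of 50 mm (1.0 is 50 mm); "spin": the turn about the tool's z in units of 6 degrees (1.0 is 6 degrees). A call has 1 to 20 rows; each row shifts and turns the commanded pose from where the row before left it, along the tool's axes as they then stand; what a row does not reach is not made up. A row lasts 1/8 s, in which the tool goes at most 62.5 mm and 10.7 degrees, less where a joint would pass 70% of its speed; a pose out of reach is approached as far as the arm can. A call is refused whole if a number of a shift passes 1 or a number of a turn 1, either way. A call with a gripper value outside its range is refused whole. "hand" is the opening, from 0 (shut) to 1 (fully open), set as the call begins (left out, the last holds). The fingers move at their own pace and stop on an object; "force" is the grip in N (left out, the last holds). Time passes only in rows, so rows that do not move let the fingers close. It gives the time, the measured TCP pose, the force, the opening and the grip force at its end, in the units of the state.
- get_obs(): the state, without advancing time (a new reading comes with each control period).
- capture(name): name is "side" or "top" or "wrist"; returns (picture, depth): 400x640x3 uint8, red, green, blue; 400x640 float32, m along the optical axis (not along the pixel's ray), 0 where there is no reading.
- camera_params(name): a dict with "fx", "fy", "cx", "cy" (pixels), "D" ([k1, k2, p1, p2, k3] as OpenCV has them; the pictures are not rectified), "world_to_cam" (4x4, takes a point from world to camera coordinates). Camera axes: x right, y down, z forward; pixel columns grow to the right and rows downward; lengths in m; the calibration is good to about 2 mm. A picture is of the moment at which its call begins: read the wrist's pose just before it. camera_params takes no time and is no camera call; for the wrist camera it gives the pose at the moment of the call.
- sign_off(): hands the job in; it is judged then, once.
Trained networks look in the newest picture that a camera, given by its name, has taken for a name from the list of things; names that differ only in an ending like _2 or _b are one class to them, and where a whole thing is asked for, a point or a joint stands for the part that bears it (a point fixed in the world has none). Each returns a list of dicts, best first, with "p" (0 to 1); they miss things now and then, are a little off and sometimes report something else, mostly with a low value. They report only what shows in the picture. A call takes as long as a camera call. They do not tell look-alikes from the thing itself.
- trace(name, camera): "mask" (400x640 bool, what is visible of it) and "centre" ([column, row] in pixels, amid what is visible of it).
- tip_of(name, camera): "centre" ([column, row] in pixels: a listed point, or the origin of a listed thing).
The state is a dict: "time": time; "qpos": joint angles; "qvel": joint speeds; "tau": joint torques, N m; "tool_pos": TCP position; "tcp_rot": TCP orientation; "wrist_force": force on the tool from outside, world axes, zero at the start; "moment": the same for the moment, N m; "finger_gap": finger opening in m; "gripper_force": force on a finger pad.
Only numpy, scipy, OpenCV 4.12 (cv2) and the standard library are available. Lean on these libraries where they do the work, as an engineer would, in place of code of your own. Each camera call takes 0.05 s, during which the arm holds its last target. There are 200 camera calls.

## Working session

There is one attempt and no reset: what is moved stays moved. The work goes in short steps, Python scripts to look and compute and a tool call to move; the robot and the scene stay as the last step left them, time stands still between calls to the robot, and variables do not carry over. Pictures are saved under pics/ and viewed, at most 10 in all, crops included, and the job is handed in when it is done.

Besides the shell and the picture viewer there is one more tool, called after "Call:" by a JSON object that holds its "method" and its "body". jog_arm: Moves the arm, as the interface text tells. Its arguments: {"type":"object","properties":{"plan":{"type":"array","items":{"type":"object","properties":{"x":{"type":"number"},"y":{"type":"number"},"z":{"type":"number"},"spin":{"type":"number"}}}},"hand":{"type":"number"},"force":{"type":"number"}},"required":["plan"]}

```bash
mkdir -p pics
cat > h.py <<'E'
import numpy as np, cv2
from station import *
def setup(n):
    p=camera_params(n);K=np.array([[p['fx'],0,p['cx']],[0,p['fy'],p['cy']],[0,0,1]]);return K,np.array(p['D'],float),np.array(p['world_to_cam'])
def unproj(n,uv,d=None,z=None,S=None):
    K,D,T=S or setup(n);q=cv2.undistortPoints(np.array(uv,float).reshape(-1,1,2),K,D).reshape(-1,2)
    r=np.c_[q,np.ones(len(q))];R=T[:3,:3];c=-R.T@T[:3,3];w=r@R
    s=np.array(d) if d is not None else (z-c[2])/w[:,2]
    return c+w*np.reshape(s,(-1,1))
def tri(obs): # list of (S,uv)
    A=np.zeros((3,3));b=np.zeros(3)
    for S,uv in obs:
        c=-S[2][:3,:3].T@S[2][:3,3];w=unproj(0,uv,d=[1.],S=S)[0]-c;w/=np.linalg.norm(w);P=np.eye(3)-np.outer(w,w);A+=P;b+=P@c
    return np.linalg.solve(A,b)
E
cat > a.py <<'E'
from h import *
for n in('top','side'):
    im,d=capture(n);np.savez(n,im=im,d=d);cv2.imwrite(f'pics/{n}1.png',im[...,::-1])
    S=setup(n);c=-S[2][:3,:3].T@S[2][:3,3];print(n,c.round(3))
    for t in('cup','stand','seat','bore','rod_knob','turntable','amber_jar','green_jar','bottle','wrench'):
        for k in tip_of(t,n)[:4]:
            if k['p']>.2: print(t,np.round(k['centre'],1),round(k['p'],2))
print(get_obs()['tool_pos'],get_obs()['tcp_rot'],get_obs()['time'])
E
python3 a.py
```

```text
top [ 0.282 -0.006  1.31 ]
cup [269.  216.9] 0.57
stand [389.  282.8] 0.97
stand [454.4 205.8] 0.97
stand [387.8 146.6] 0.9
seat [468.7 214.8] 0.87
seat [394.9 157.4] 0.71
seat [360.4 210.4] 0.67
bore [452.5 186.5] 0.91
bore [401.9 267.2] 0.79
bore [381.1 121.6] 0.77
bore [400.3 201.6] 0.74
rod_knob [403.2 196. ] 0.64
turntable [378.9 205.3] 0.75
turntable [281.4 208.4] 0.62
amber_jar [296.  206.8] 0.69
amber_jar [402.9 194.7] 0.67
green_jar [272.4 187.8] 0.43
bottle [327.  149.4] 0.72
bottle [404.8 194. ] 0.44
wrench [203.5 205.5] 0.65
side [-0.082  0.885  1.017]
cup [283.2 278.4] 0.57
stand [292.1 158.1] 0.66
stand [350.  193.2] 0.65
stand [390.1 145.7] 0.63
stand [254.7 199. ] 0.52
seat [312.1 156.7] 0.89
seat [344.  196.8] 0.81
seat [277.5 261.7] 0.64
seat [404.3 144.2] 0.59
bore [271.1 139. ] 0.92
bore [376.1 129.7] 0.85
bore [357.9 157.3] 0.61
rod_knob [345.6 199.8] 0.69
rod_knob [361.1 139.8] 0.44
turntable [278.7 261.5] 0.62
amber_jar [299.4 243.8] 0.53
green_jar [257.7 249.8] 0.7
bottle [254.8 197. ] 0.94
wrench [199.3 342.5] 0.67
[ 0.19174014 -0.48874669  0.23134379] [3.14146644e+00 1.04625174e-05 3.73810865e-01] 1.1
```

```bash
python3 -c "
import cv2
a=cv2.imread('pics/top1.png')[90:310,180:500];b=cv2.imread('pics/side1.png')[100:360,180:440]
cv2.imwrite('pics/tc.png',cv2.resize(a,(800,550),interpolation=2));cv2.imwrite('pics/sc.png',cv2.resize(b,(600,600),interpolation=2))"
```

```text
(no output)
```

View pics/tc.png

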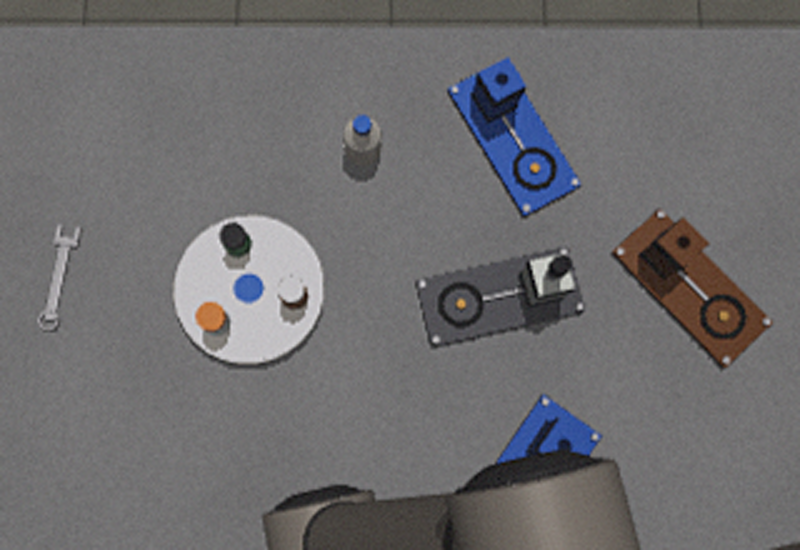

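View pics/sc.png

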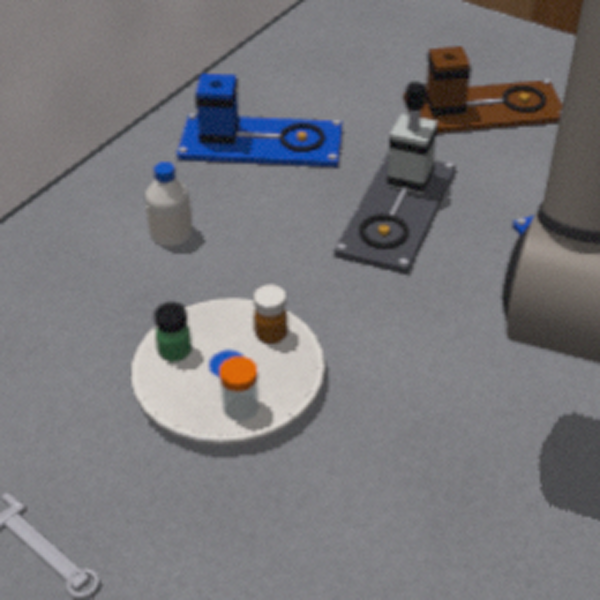

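Both crops show the same scene. The cup is the only glass with an orange end, at top (264,217) and side (284,260). Four things have the stand's shape:
- Blue, at top (388,146).
- Brown, at top (454,206).
- Blue, half hidden, at top (400,270).
- Dark plate, at top (380,209), with its ring at (364,211) and knob at (404,196). Only this one has the dark steel plate, aluminium barrel and black-knobbed rod, so it is the one meant.

The wrench is at (203,205) and the bottle at (327,145).

```bash
cat > b.py <<'E'
from h import *
def blob(hsv,lo,hi,box):
    m=cv2.inRange(hsv,lo,hi);u0,v0,u1,v1=box;k=np.zeros_like(m);k[v0:v1,u0:u1]=m[v0:v1,u0:u1]
    n,l,s,c=cv2.connectedComponentsWithStats(k);i=1+np.argmax(s[1:,4]);return c[i],s[i,4],l==i
I={n:np.load(n+'.npz') for n in('top','side')};H={n:cv2.cvtColor(I[n]['im'],cv2.COLOR_RGB2HSV) for n in I};S={n:setup(n) for n in I}
def both(name,lo,hi,bt,bs,z):
    o=[]
    for n,b in(('top',bt),('side',bs)):
        c,a,m=blob(H[n],lo,hi,b);dd=I[n]['d'][m];vv,uu=np.nonzero(m);dd_ok=dd>0
        P=unproj(n,np.c_[uu,vv][dd_ok],d=dd[dd_ok],S=S[n]);o.append((S[n],c))
        print(name,n,c.round(1),a,'z-plane',unproj(n,c,z=z,S=S[n])[0].round(4),'depth med',np.median(P,0).round(4),'zmax',np.percentile(P[:,2],90).round(4))
    print('   tri',tri(o).round(4))
both('cup',(5,150,120),(20,255,255),(250,200,280,235),(265,245,300,280),.084)
both('nipple',(10,100,100),(30,255,255),(355,200,375,220),(335,190,355,210),.020)
both('knob',(0,0,0),(180,255,45),(396,186,412,203),(352,134,368,148),.150)
both('hub',(105,120,80),(130,255,255),(265,195,295,220),(265,245,300,268),.024)
both('green',(0,0,0),(180,255,60),(262,176,282,193),(245,230,265,245),.086)
both('amber',(0,0,150),(180,60,255),(290,200,304,214),(288,223,306,236),.086)
print(unproj('top',[(364.4,211.2),(404,196),(268,216.9)],z=.02,S=S['top']).round(3))
# barrel top face by depth
for n,b in(('top',(388,185,415,215)),('side',(345,140,372,172))):
    u,v=np.meshgrid(range(b[0],b[2]),range(b[1],b[3]));d=I[n]['d'][v,u].ravel();P=unproj(n,np.c_[u.ravel(),v.ravel()],d=d,S=S[n])
    k=abs(P[:,2]-.1)<.008;print('barrel',k.sum(),P[k].mean(0).round(4),cv2.minAreaRect(P[k][:,:2].astype(np.float32)))
E
python3 b.py
```

```text
cup top [263.9 216.1] 94 z-plane [0.4753 0.2116 0.084 ] depth med [0.4754 0.2113 0.0845] zmax 0.0872
cup side [282.9 260.6] 155 z-plane [0.4741 0.2169 0.084 ] depth med [0.4738 0.2173 0.0849] zmax 0.0874
   tri [0.4767 0.2129 0.0786]
nipple top [363.8 211.2] 11 z-plane [ 0.5057 -0.1385  0.02  ] depth med [ 0.5062 -0.139   0.021 ] zmax 0.0219
nipple side [345.8 198.7] 16 z-plane [ 0.5061 -0.1351  0.02  ] depth med [ 0.5066 -0.1327  0.0212] zmax 0.0245
   tri [ 0.5071 -0.1385  0.0169]
knob top [403.3 196.6] 45 z-plane [ 0.5327 -0.2549  0.15  ] depth med [ 0.5296 -0.252   0.1624] zmax 0.167
knob side [360.7 142. ] 94 z-plane [ 0.5298 -0.2515  0.15  ] depth med [ 0.531  -0.2461  0.1523] zmax 0.1647
   tri [ 0.5329 -0.2559  0.1465]
hub top [279.1 204.8] 97 z-plane [0.5263 0.1686 0.024 ] depth med [0.5257 0.1688 0.0249] zmax 0.0283
hub side [274.9 255.6] 46 z-plane [0.5381 0.1715 0.024 ] depth med [0.5386 0.1727 0.0245] zmax 0.0264
   tri [0.5312 0.1711 0.0257]
green top [273.6 185.2] 94 z-plane [0.5841 0.1815 0.086 ] depth med [0.5852 0.183  0.0848] zmax 0.0886
green side [253.6 237.8] 136 z-plane [0.5833 0.1966 0.086 ] depth med [0.5856 0.195  0.0842] zmax 0.0878
   tri [0.5904 0.1852 0.0716]
amber top [295.7 204.7] 136 z-plane [0.5154 0.1027 0.086 ] depth med [0.5184 0.1039 0.0829] zmax 0.0881
amber side [295.5 228.2] 131 z-plane [0.5146 0.108  0.086 ] depth med [0.5176 0.1045 0.0856] zmax 0.088
   tri [0.5171 0.1035 0.0809]
[[ 0.506 -0.141  0.02 ]
 [ 0.563 -0.286  0.02 ]
 [ 0.482  0.208  0.02 ]]
barrel 160 [ 0.5274 -0.2499  0.0996] ((0.5319033861160278, -0.2541879713535309), (0.05123972147703171, 0.05091533437371254), 15.911201477050781)
barrel 197 [ 0.5309 -0.2467  0.0992] ((0.5344681739807129, -0.25153154134750366), (0.0562305673956871, 0.05998585373163223), 14.24763011932373)
```

The stand, cup and jars are located, so I'm moving to a wrist view over the stand.

Call:
{"method": "jog_arm", "body": {"plan": [{"x": 0.6, "y": -0.29, "z": -0.12}, {"x": 0.6, "y": -0.29, "z": -0.12}, {"x": 0.6, "y": -0.29, "z": -0.12}, {"x": 0.6, "y": -0.29, "z": -0.12}, {"x": 0.6, "y": -0.29, "z": -0.12}, {"x": 0.6, "y": -0.29, "z": -0.12}, {"x": 0.6, "y": -0.29, "z": -0.12}, {"x": 0.6, "y": -0.29, "z": -0.12}, {"x": 0.6, "y": -0.29, "z": -0.12}, {"x": 0.6, "y": -0.29, "z": -0.12}, {"x": 0.6, "y": -0.29, "z": -0.12}, {"x": 0.6, "y": -0.29, "z": -0.12}, {"spin": -0.93}, {"spin": -0.93}, {"spin": -0.93}, {"spin": -0.93}, {"spin": -0.93}, {"x": 0}, {"x": 0}], "hand": 1, "force": 30}}

```text
schema error: expected keys x, y, z, spin
```

```bash
cat > w.py <<'E'
from h import *
import sys,json
S=setup('wrist');im,d=capture('wrist');k=sys.argv[1];cv2.imwrite(f'pics/w{k}.png',im[...,::-1]);np.savez('w'+k,im=im,d=d,K=S[0],D=S[1],T=S[2])
o=get_obs();print(o['time'],o['tool_pos'].round(4),o['tcp_rot'].round(4),'cam',(-S[2][:3,:3].T@S[2][:3,3]).round(3),S[2][2,:3].round(2))
for t,z in (('seat',.012),('bore',.1),('rod_knob',.15),('cup',.024)):
    for r in tip_of(t,'wrist')[:3]:
        if r['p']>.3: print(t,np.round(r['centre'],1),round(r['p'],2),unproj('wrist',[r['centre']],z=z,S=S)[0].round(4))
E
python3 w.py 1
```

```text
1.15 [ 0.1918 -0.4888  0.2313] [3.1414 0.     0.3738] cam [ 0.266 -0.459  0.374] [-0.29 -0.11 -0.95]
seat [53.8 48.2] 0.97 [ 0.2059 -0.1945  0.012 ]
```

Call:
{"method": "jog_arm", "body": {"plan": [{"x": 0.6, "y": -0.29, "z": -0.12, "spin": 0}, {"x": 0.6, "y": -0.29, "z": -0.12, "spin": 0}, {"x": 0.6, "y": -0.29, "z": -0.12, "spin": 0}, {"x": 0.6, "y": -0.29, "z": -0.12, "spin": 0}, {"x": 0.6, "y": -0.29, "z": -0.12, "spin": 0}, {"x": 0.6, "y": -0.29, "z": -0.12, "spin": 0}, {"x": 0.6, "y": -0.29, "z": -0.12, "spin": 0}, {"x": 0.6, "y": -0.29, "z": -0.12, "spin": 0}, {"x": 0.6, "y": -0.29, "z": -0.12, "spin": 0}, {"x": 0.6, "y": -0.29, "z": -0.12, "spin": 0}, {"x": 0.6, "y": -0.29, "z": -0.12, "spin": 0}, {"x": 0.6, "y": -0.29, "z": -0.12, "spin": 0}, {"x": 0, "y": 0, "z": 0, "spin": -0.93}, {"x": 0, "y": 0, "z": 0, "spin": -0.93}, {"x": 0, "y": 0, "z": 0, "spin": -0.93}, {"x": 0, "y": 0, "z": 0, "spin": -0.93}, {"x": 0, "y": 0, "z": 0, "spin": -0.93}, {"x": 0, "y": 0, "z": 0, "spin": 0}, {"x": 0, "y": 0, "z": 0, "spin": 0}], "hand": 1, "force": 30}}

```text
time: 3.72
tool_pos: [0.4633, -0.1953, 0.3033]
tcp_rot: [3.141, 0.0, 0.859]
wrist_force: [-0.4, -0.3, 0.3]
finger_gap: 0.0856
gripper_force: 0.0
```

```bash
python3 w.py 2
```

```text
3.775 [ 0.4633 -0.1953  0.3033] [3.1415 0.     0.8592] cam [ 0.515 -0.134  0.446] [-0.2  -0.24 -0.95]
seat [310.3  92.8] 0.95 [ 0.5049 -0.1334  0.012 ]
seat [503.3  54.6] 0.84 [ 0.7128 -0.2519  0.012 ]
seat [182.4 263.5] 0.72 [ 0.2052 -0.1907  0.012 ]
bore [403.4 165.6] 0.78 [ 0.5331 -0.2533  0.1   ]
bore [256.  296.1] 0.75 [ 0.3028 -0.2675  0.1   ]
bore [527.  254.3] 0.74 [ 0.5812 -0.4342  0.1   ]
rod_knob [415.4 177.6] 0.92 [ 0.5322 -0.2524  0.15  ]
```

View pics/w2.png

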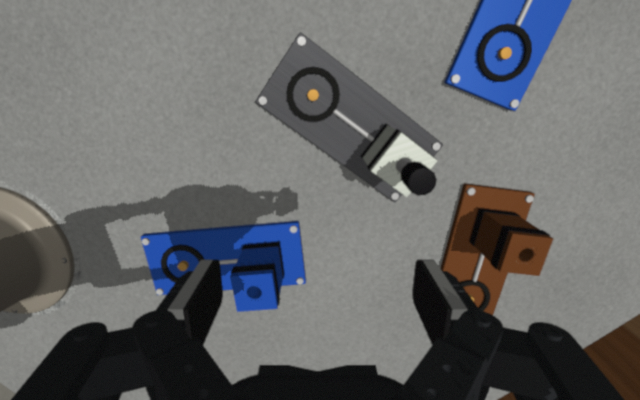

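The picture shows the dark stand's ring and brass nipple at (313,95), its aluminium barrel near (403,165) and the black knob at (418,179). Both blue stands and the brown one are separate from it. I'll take a second stand view partway to the cup.

Call:
{"method": "jog_arm", "body": {"plan": [{"x": 0.49, "y": -0.51, "z": 0.08, "spin": 0}, {"x": 0.49, "y": -0.51, "z": 0.08, "spin": 0}, {"x": 0, "y": 0, "z": 0, "spin": 0}, {"x": 0, "y": 0, "z": 0, "spin": 0}]}}

```text
time: 4.47
tool_pos: [0.4568, -0.1253, 0.2955]
tcp_rot: [3.141, 0.0, 0.861]
wrist_force: [0.6, -1.4, 0.0]
finger_gap: 0.0854
gripper_force: 0.0
```

```bash
python3 w.py 3
```

```text
4.525 [ 0.4568 -0.1256  0.2954] [3.1409e+00 2.0000e-04 8.6030e-01] cam [ 0.508 -0.064  0.438] [-0.2  -0.24 -0.95]
seat [541.4  95. ] 0.91 [ 0.7156 -0.2507  0.012 ]
seat [494.9 326.3] 0.9 [ 0.49   -0.5128  0.012 ]
seat [220.9 294. ] 0.74 [ 0.2101 -0.1924  0.012 ]
bore [298.3 331. ] 0.94 [ 0.3058 -0.2651  0.1   ]
bore [450.5 210.2] 0.82 [ 0.5363 -0.254   0.1   ]
bore [561.9 292.9] 0.63 [ 0.5809 -0.4326  0.1   ]
rod_knob [469.1 231. ] 0.82 [ 0.534  -0.2552  0.15  ]
```

Call:
{"method": "jog_arm", "body": {"plan": [{"x": 0.49, "y": -0.51, "z": 0.08, "spin": 0}, {"x": 0.49, "y": -0.51, "z": 0.08, "spin": 0}, {"x": 0.49, "y": -0.51, "z": 0.08, "spin": 0}, {"x": 0.49, "y": -0.51, "z": 0.08, "spin": 0}, {"x": 0.49, "y": -0.51, "z": 0.08, "spin": 0}, {"x": 0.49, "y": -0.51, "z": 0.08, "spin": 0}, {"x": 0.49, "y": -0.51, "z": 0.08, "spin": 0}, {"x": 0.49, "y": -0.51, "z": 0.08, "spin": 0}, {"x": 0, "y": 0, "z": 0, "spin": 0}, {"x": 0, "y": 0, "z": 0, "spin": 0}]}}

```text
time: 5.98
tool_pos: [0.4299, 0.1562, 0.2633]
tcp_rot: [3.141, 0.0, 0.861]
wrist_force: [-0.3, -0.4, -0.6]
finger_gap: 0.0859
gripper_force: 0.0
```

```bash
python3 w.py 4
cat > m.py <<'E'
from h import *
from b import blob
def load(k):
    f=np.load(f'w{k}.npz');return (f['K'],f['D'],f['T']),f['im'],f['d']
def find(k,lo,hi,box=(0,0,640,320),z=0):
    S,im,d=load(k);c,a,m=blob(cv2.cvtColor(im,cv2.COLOR_RGB2HSV),lo,hi,box);vv,uu=np.nonzero(m&(d>0))
    P=unproj(0,np.c_[uu,vv],d=d[vv,uu],S=S);print(k,c.round(1),a,unproj(0,c,z=z,S=S)[0].round(4),'depth',np.median(P,0).round(4),P[:,2].max().round(4));return S,c,P
E
sed -i 's/^both/if __name__=="__main__": both/; s/^for n,b in(..top.,(388/if __name__!="__main__": I={}\nfor n,b in () if __name__!="__main__" else (("top",(388/' b.py
cat > m1.py <<'E'
from m import *
for k in(2,3):
    S,im,d=load(k)
    T=np.array([[.506,-.138,.02],[.532,-.254,.165]]);uv=cv2.projectPoints(T,cv2.Rodrigues(S[2][:3,:3])[0],S[2][:3,3],S[0],S[1])[0].reshape(-1,2).astype(int);print(k,uv.tolist())
    q=find(k,(10,100,120),(30,255,255),(uv[0][0]-18,max(0,uv[0][1]-18),uv[0][0]+18,uv[0][1]+18),.02)
    q=find(k,(0,0,0),(180,255,50),(uv[1][0]-22,max(uv[1][1]-22,0),uv[1][0]+22,uv[1][1]+22),.155)
q=find(4,(5,150,120),(20,255,255),z=.084)
P=q[2];print((P[P[:,2]>P[:,2].max()-.006]).mean(0))
print(cv2.minEnclosingCircle(P[P[:,2]>.07][:,:2].astype(np.float32)))
E
python3 m1.py
```

```text
6.025 [0.43   0.1559 0.2633] [3.1411e+00 2.0000e-04 8.6000e-01] cam [0.481 0.217 0.405] [-0.2  -0.24 -0.95]
seat [498.3 281. ] 0.8 [ 0.5068 -0.1342  0.012 ]
bore [601.8 371.3] 0.86 [ 0.5334 -0.253   0.1   ]
cup [315.6  94.8] 0.67 [0.4756 0.2125 0.024 ]
cup [410.3  37.7] 0.54 [0.5887 0.1918 0.024 ]
[[ 0.506 -0.141  0.02 ]
 [ 0.563 -0.286  0.02 ]
 [ 0.482  0.208  0.02 ]]
2 [[313, 95], [421, 183]]
2 [312.6  94.5] 114 [ 0.5058 -0.1368  0.02  ] depth [ 0.5057 -0.1368  0.0195] 0.0217
2 [417.7 177.8] 799 [ 0.5334 -0.2519  0.155 ] depth [ 0.5329 -0.2484  0.1641] 0.1672
3 [[353, 136], [473, 238]]
3 [353.2 135.4] 104 [ 0.5059 -0.1365  0.02  ] depth [ 0.5059 -0.1368  0.0193] 0.0208
3 [468.6 231. ] 875 [ 0.5333 -0.2516  0.155 ] depth [ 0.5327 -0.2467  0.164 ] 0.1673
4 [313.2  94.4] 1459 [0.475  0.2151 0.084 ] depth [0.4751 0.2151 0.0846] 0.0869
[0.47499298 0.21502027 0.08460654]
((0.474698007106781, 0.21476255357265472), 0.01969020627439022)
```

View pics/w4.png

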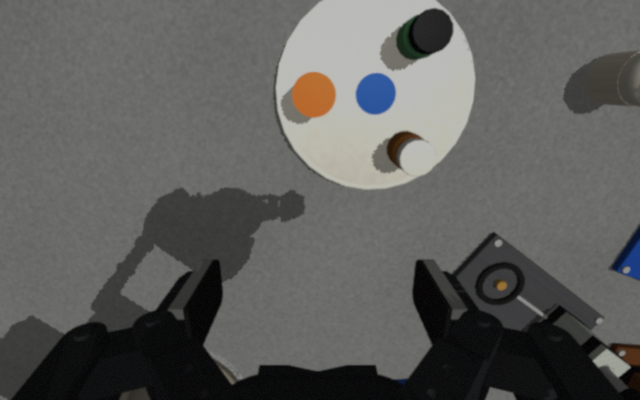

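The orange cup end is at (313,94), the hub at (376,93) lies along the closing line, so the grip is radial. The jars at (430,30) and (410,155) are clear of the fingers. Descending onto the cup.

Call:
{"method": "jog_arm", "body": {"plan": [{"x": 0.5, "y": -0.03, "z": 0, "spin": 0}, {"x": 0.5, "y": -0.03, "z": 0, "spin": 0}, {"x": 0.48, "y": -0.03, "z": 0.1, "spin": 0}, {"x": 0, "y": 0, "z": 0.6, "spin": 0}, {"x": 0, "y": 0, "z": 0.6, "spin": 0}, {"x": 0, "y": 0, "z": 0.6, "spin": 0}, {"x": 0, "y": 0, "z": 0.6, "spin": 0}, {"x": 0, "y": 0, "z": 0.6, "spin": 0}, {"x": 0, "y": 0, "z": 0.5, "spin": 0}, {"x": 0, "y": 0, "z": 0.4, "spin": 0}, {"x": 0, "y": 0, "z": 0.3, "spin": 0}, {"x": 0, "y": 0, "z": 0.12, "spin": 0}, {"x": 0, "y": 0, "z": 0, "spin": 0}, {"x": 0, "y": 0, "z": 0, "spin": 0}]}}

```text
time: 7.98
tool_pos: [0.475, 0.2158, 0.043]
tcp_rot: [3.141, -0.001, 0.861]
wrist_force: [-0.7, -0.0, 0.1]
finger_gap: 0.0852
gripper_force: 0.0
```

Call:
{"method": "jog_arm", "body": {"plan": [{"x": 0, "y": 0, "z": 0, "spin": 0}, {"x": 0, "y": 0, "z": 0, "spin": 0}, {"x": 0, "y": 0, "z": 0, "spin": 0}, {"x": 0, "y": 0, "z": 0, "spin": 0}, {"x": 0, "y": 0, "z": 0, "spin": 0}, {"x": 0, "y": 0, "z": 0, "spin": 0}], "hand": 0.3, "force": 25}}

```text
time: 8.72
tool_pos: [0.4747, 0.2159, 0.0426]
tcp_rot: [3.141, -0.001, 0.861]
wrist_force: [-0.2, 1.0, 6.1]
finger_gap: 0.0401
gripper_force: 25.3
```

```bash
python3 w.py 5; python3 -c "
from m import *
q=find(5,(5,150,120),(20,255,255),z=.084)"
```

```text
8.775 [0.4747 0.2159 0.0427] [ 3.1412e+00 -6.0000e-04  8.6080e-01] cam [0.526 0.277 0.185] [-0.2  -0.24 -0.95]
cup [318.4 250.7] 0.78 [0.4729 0.2135 0.024 ]
[[ 0.506 -0.141  0.02 ]
 [ 0.563 -0.286  0.02 ]
 [ 0.482  0.208  0.02 ]]
5 [324.3 284. ] 1160 [0.4859 0.226  0.084 ] depth [0.4859 0.226  0.0844] 0.0862
```

Call:
{"method": "jog_arm", "body": {"plan": [{"x": 0, "y": 0, "z": -0.2, "spin": 0}, {"x": 0, "y": 0, "z": -0.5, "spin": 0}, {"x": 0, "y": 0, "z": -0.5, "spin": 0}, {"x": 0, "y": 0, "z": -0.5, "spin": 0}, {"x": 0, "y": 0, "z": -0.5, "spin": 0}, {"x": -0.2, "y": 0.21, "z": 0, "spin": 0}, {"x": -0.42, "y": 0.43, "z": 0, "spin": 0}, {"x": -0.5, "y": 0.51, "z": 0, "spin": 0}, {"x": -0.5, "y": 0.51, "z": 0, "spin": 0}, {"x": -0.5, "y": 0.51, "z": 0, "spin": 0}, {"x": -0.5, "y": 0.52, "z": 0, "spin": 0}, {"x": -0.5, "y": 0.52, "z": 0, "spin": 0}, {"x": -0.5, "y": 0.52, "z": 0, "spin": 0}, {"x": -0.5, "y": 0.52, "z": 0, "spin": 0}, {"x": -0.42, "y": 0.43, "z": 0, "spin": 0}, {"x": -0.4, "y": 0.39, "z": 0, "spin": 0}, {"x": 0, "y": 0, "z": 0, "spin": 0}, {"x": 0, "y": 0, "z": 0, "spin": 0}, {"x": 0, "y": 0, "z": 0, "spin": 0}]}}

```text
time: 11.35
tool_pos: [0.5054, -0.136, 0.152]
tcp_rot: [-3.141, 0.0, 0.862]
wrist_force: [-0.1, -0.3, 0.2]
finger_gap: 0.0399
gripper_force: 25.4
```

```bash
python3 w.py 6
python3 - <<'E'
from h import *
for n in('top','side'):
    im,d=capture(n);cv2.imwrite(f'pics/{n}2.png',im[...,::-1])
a=cv2.imread('pics/top2.png')[150:270,240:440];b=cv2.imread('pics/side2.png')[100:300,240:440];w=cv2.imread('pics/w6.png')
cv2.imwrite('pics/c2.png',np.vstack([np.hstack([cv2.resize(a,(500,300)),cv2.resize(b,(300,300))]),np.hstack([cv2.resize(w,(480,300)),np.zeros((300,320,3),np.uint8)])]))
E
```

```text
11.4 [ 0.5055 -0.136   0.1522] [-3.1412e+00  1.0000e-04  8.6190e-01] cam [ 0.557 -0.075  0.294] [-0.2  -0.24 -0.95]
seat [592.5 127.9] 0.95 [ 0.7152 -0.2507  0.012 ]
seat [321.8 182.4] 0.92 [ 0.5085 -0.1376  0.012 ]
rod_knob [495.  374.5] 0.65 [ 0.5338 -0.2557  0.15  ]
cup [318.5 248.2] 0.79 [ 0.4688 -0.1796  0.024 ]
```

View pics/c2.png

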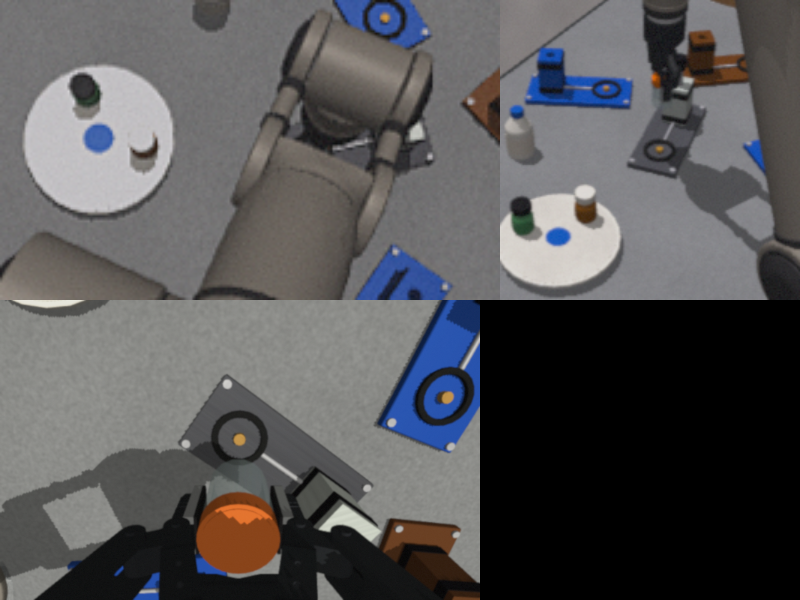

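The cup is held and both jars still stand. The nipple shows in the wrist view at about (318,186). Next I'm checking the cup's offset from the seat.

```bash
python3 - <<'E' | tail -n +4
from m import *
find(6,(10,100,120),(30,255,255),(300,165,340,205),.02)
S,c,P=find(6,(3,120,90),(20,255,255),(240,240,400,400),.193)
P=P[P[:,2]>.185];print(len(P),cv2.minEnclosingCircle(P[:,:2].astype(np.float32)),P.mean(0))
E
```

```text
6 [319.  185.8] 207 [ 0.5061 -0.1365  0.02  ] depth [ 0.5059 -0.1367  0.0193] 0.0215
6 [317.3 310.9] 9451 [ 0.5073 -0.1329  0.193 ] depth [ 0.5076 -0.1326  0.1937] 0.1957
9083 ((0.5044748187065125, -0.13636937737464905), 0.021938111633062363) [ 0.50679513 -0.13348657  0.19324928]
```

Call:
{"method": "jog_arm", "body": {"plan": [{"x": 0, "y": 0.02, "z": 0.4, "spin": 0}, {"x": 0, "y": 0, "z": 0.5, "spin": 0}, {"x": 0, "y": 0, "z": 0.5, "spin": 0}, {"x": 0, "y": 0, "z": 0.4, "spin": 0}, {"x": 0, "y": 0, "z": 0.2, "spin": 0}, {"x": 0, "y": 0, "z": 0.1, "spin": 0}, {"x": 0, "y": 0, "z": 0.1, "spin": 0}, {"x": 0, "y": 0, "z": 0.1, "spin": 0}, {"x": 0, "y": 0, "z": 0.07, "spin": 0}, {"x": 0, "y": 0, "z": 0.04, "spin": 0}, {"x": 0, "y": 0, "z": 0, "spin": 0}, {"x": 0, "y": 0, "z": 0, "spin": 0}]}}

```text
time: 13.2
tool_pos: [0.5066, -0.1375, 0.0319]
tcp_rot: [3.141, -0.0, 0.861]
wrist_force: [-0.2, -0.5, -1.4]
finger_gap: 0.0398
gripper_force: 25.4
```

Call:
{"method": "jog_arm", "body": {"plan": [{"x": 0, "y": 0, "z": 0.02, "spin": 0}, {"x": 0, "y": 0, "z": 0.01, "spin": 0}, {"x": 0, "y": 0, "z": 0, "spin": 0}]}}

```text
time: 13.58
tool_pos: [0.5066, -0.1375, 0.0307]
tcp_rot: [3.141, -0.0, 0.861]
wrist_force: [-0.5, -0.0, 5.4]
finger_gap: 0.0396
gripper_force: 25.8
```

Call:
{"method": "jog_arm", "body": {"plan": [{"x": 0, "y": 0, "z": 0, "spin": 0}, {"x": 0, "y": 0, "z": 0, "spin": 0}, {"x": 0, "y": 0, "z": 0, "spin": 0}, {"x": 0, "y": 0, "z": 0, "spin": 0}, {"x": 0, "y": 0, "z": 0, "spin": 0}, {"x": 0, "y": 0, "z": -0.2, "spin": 0}, {"x": 0, "y": 0, "z": -0.5, "spin": 0}, {"x": 0, "y": 0, "z": -0.6, "spin": 0}, {"x": 0, "y": 0, "z": -0.6, "spin": 0}, {"x": 0, "y": 0, "z": -0.7, "spin": 0}, {"x": 0, "y": 0, "z": -0.7, "spin": 0}, {"x": -0.5, "y": 0.3, "z": -0.7, "spin": 0}, {"x": -0.5, "y": 0.3, "z": -0.3, "spin": 0}, {"x": -0.5, "y": 0.3, "z": 0, "spin": 0}, {"x": 0, "y": 0, "z": 0, "spin": 0}, {"x": 0, "y": 0, "z": 0, "spin": 0}], "hand": 1}}

```text
time: 15.58
tool_pos: [0.4916, -0.223, 0.2454]
tcp_rot: [-3.141, -0.0, 0.861]
wrist_force: [-0.0, -0.2, -0.5]
finger_gap: 0.0853
gripper_force: 0.0
```

```bash
python3 w.py 7; python3 - <<'E' | tail -n +4
from m import *
S,c,P=find(7,(3,150,100),(20,255,255),(200,0,420,260),.072)
print(cv2.minEnclosingCircle(P[P[:,2]>.06][:,:2].astype(np.float32)))
uv=cv2.projectPoints(np.array([[.533,-.253,.165]]),cv2.Rodrigues(S[2][:3,:3])[0],S[2][:3,3],S[0],S[1])[0].ravel().astype(int);print(uv)
S,c,P=find(7,(0,0,0),(180,255,50),(uv[0]-35,uv[1]-35,uv[0]+35,uv[1]+35),.155)
P=P[P[:,2]>.158];print(cv2.minEnclosingCircle(P[:,:2].astype(np.float32)),P.mean(0))
E
```

```text
15.625 [ 0.4917 -0.2228  0.2454] [-3.1412e+00 -2.0000e-04  8.6130e-01] cam [ 0.543 -0.162  0.388] [-0.2  -0.24 -0.95]
seat [138.5 285.2] 0.87 [ 0.2061 -0.195   0.012 ]
seat [495.1  46.6] 0.79 [ 0.7121 -0.2511  0.012 ]
bore [378.1 177.6] 0.93 [ 0.5348 -0.2551  0.1   ]
bore [520.3 280.7] 0.82 [ 0.5788 -0.4332  0.1   ]
bore [209.7 321.3] 0.8 [ 0.3084 -0.2639  0.1   ]
rod_knob [389.2 190.9] 0.96 [ 0.5363 -0.2524  0.15  ]
cup [279.2  92.1] 0.86 [ 0.5105 -0.1394  0.024 ]
7 [268.1  94.4] 1708 [ 0.5059 -0.1373  0.072 ] depth [ 0.5059 -0.1374  0.0725] 0.075
((0.5059260725975037, -0.13766241073608398), 0.020607633516192436)
[390 200]
7 [387.5 194.9] 1200 [ 0.5337 -0.2522  0.155 ] depth [ 0.534  -0.2487  0.1642] 0.1666
((0.5338404774665833, -0.2527317702770233), 0.012538744136691093) [ 0.53389883 -0.25163702  0.16417853]
```

View pics/w7.png

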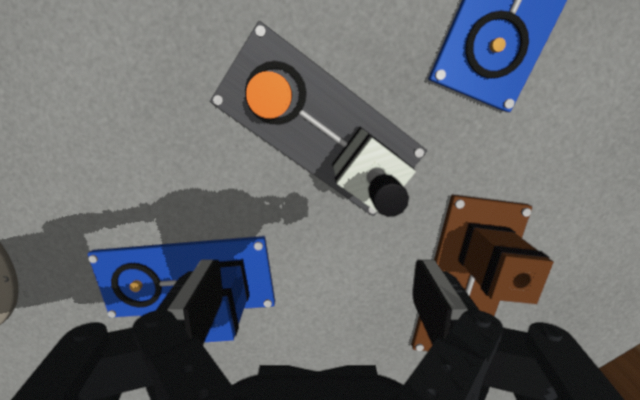

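The cup is seated: its orange end is at (268,94), concentric with the ring, with its top at 72.5 mm. The knob is at (388,195). Moving to the knob.

Call:
{"method": "jog_arm", "body": {"plan": [{"x": 0.05, "y": 0.5, "z": 0, "spin": 0}, {"x": 0.05, "y": 0.53, "z": 0, "spin": 0}, {"x": 0, "y": 0, "z": 0.3, "spin": 0}, {"x": 0, "y": 0, "z": 0.5, "spin": 0}, {"x": 0, "y": 0, "z": 0.5, "spin": 0}, {"x": 0, "y": 0, "z": 0.5, "spin": 0}, {"x": 0, "y": 0, "z": 0.3, "spin": 0}, {"x": 0, "y": 0, "z": 0.2, "spin": 0}, {"x": 0, "y": 0, "z": 0, "spin": 0}, {"x": 0, "y": 0, "z": 0, "spin": 0}]}}

```text
time: 17.08
tool_pos: [0.5344, -0.2537, 0.1311]
tcp_rot: [3.14, -0.0, 0.861]
wrist_force: [0.1, -0.3, -0.6]
finger_gap: 0.0854
gripper_force: 0.0
```

Call:
{"method": "jog_arm", "body": {"plan": [{"x": 0, "y": 0, "z": 0, "spin": 0}, {"x": 0, "y": 0, "z": 0, "spin": 0}, {"x": 0, "y": 0, "z": 0, "spin": 0}, {"x": 0, "y": 0, "z": 0, "spin": 0}, {"x": 0, "y": 0, "z": 0, "spin": 0}, {"x": 0, "y": 0, "z": 0, "spin": 0}, {"x": 0, "y": 0, "z": 0, "spin": 0}], "hand": 0.1, "force": 25}}

```text
time: 17.95
tool_pos: [0.5341, -0.2535, 0.1305]
tcp_rot: [3.141, 0.0, 0.861]
wrist_force: [-0.7, -0.4, 3.0]
finger_gap: 0.025
gripper_force: 24.8
```

Call:
{"method": "jog_arm", "body": {"plan": [{"x": 0, "y": 0, "z": -0.05, "spin": 0}, {"x": 0, "y": 0, "z": -0.1, "spin": 0}, {"x": 0, "y": 0, "z": -0.1, "spin": 0}, {"x": 0, "y": 0, "z": 0, "spin": 0}, {"x": 0, "y": 0, "z": 0, "spin": 0}], "force": 35}}

```text
time: 18.58
tool_pos: [0.5339, -0.2534, 0.1428]
tcp_rot: [-3.142, 0.0, 0.861]
wrist_force: [0.3, 0.1, -2.0]
finger_gap: 0.0246
gripper_force: 34.5
```

Call:
{"method": "jog_arm", "body": {"plan": [{"x": 0, "y": 0, "z": -0.1, "spin": 0}, {"x": 0, "y": 0, "z": -0.1, "spin": 0}, {"x": 0, "y": 0, "z": -0.1, "spin": 0}, {"x": 0, "y": 0, "z": -0.1, "spin": 0}, {"x": 0, "y": 0, "z": -0.1, "spin": 0}, {"x": 0, "y": 0, "z": -0.1, "spin": 0}, {"x": 0, "y": 0, "z": -0.06, "spin": 0}, {"x": 0, "y": 0, "z": -0.03, "spin": 0}, {"x": 0, "y": 0, "z": 0, "spin": 0}, {"x": 0, "y": 0, "z": 0, "spin": 0}, {"x": 0, "y": 0, "z": 0, "spin": 0}, {"x": 0, "y": 0, "z": 0, "spin": 0}]}}

```text
time: 20.08
tool_pos: [0.534, -0.2534, 0.1772]
tcp_rot: [-3.141, 0.0, 0.861]
wrist_force: [-0.4, 1.1, -2.1]
finger_gap: 0.025
gripper_force: 34.5
```

Run:
```python
from h import *
im,d=capture('side');w,_=capture('wrist');t,_=capture('top')
cv2.imwrite('pics/f.png',np.hstack([cv2.resize(im[100:300,230:430],(400,400),interpolation=2),cv2.resize(w,(400,400))])[...,::-1])
o=get_obs();print(o['time'],o['tool_pos'],o['wrist_force'],o['gripper_force'])
```

```text
20.225 [ 0.53402753 -0.25344992  0.17727575] [ 0.03623316 -0.23819918 -2.63975216] 34.5460706949234
```

View pics/f.png

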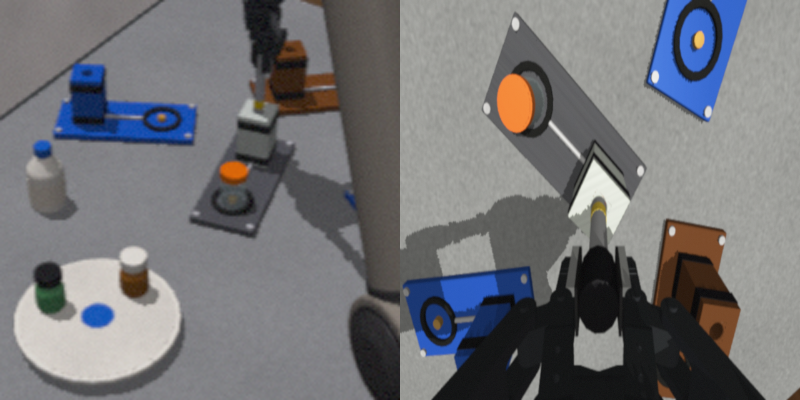

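The yellow band is out, with bare rod below it in both halves (side about (259,105), wrist about (600,207)). No red shows. The cup sits in the ring, and the jars and bottle are where they were. Handing in.

```bash
python3 -c "
from station import *
print(sign_off())"
```

```text
the job is handed in; nothing more can be done
None
```

I set the cup mouth down in the ring of the dark stand and let go. The rod is drawn about 47 mm with yellow showing and red hidden, and still gripped; I handed the job in at about 20 s, and no verdict came back.

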